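# Load a guitar bridge blank and its routing template on a ramp fixture

## Task

Set the dark bridge blank lengthways on the lower half of the ramp fixture, then push it up the ramp until its end rests square against the stop at the top, about midway across the ramp. Then fit the handled template over it: with its tail raised, hook its tongue under the metal lip right up to the stop, lower the tail so that the template lies flat on the blank, centred and in line with it, and let go. Leave the spare short block and the other template where they are.

Things in the scene. Friction and masses are not known exactly. Their poses are not given: they have to be found in the camera images.
- ramp: The whole ramp fixture, fixed to the bench; lies about across the robot's front and climbs to the robot's left. 306 mm long, 130 mm wide, top of the lip about 78 mm over the bench. Origin on the bench under its middle; z up; x is level and points in the climbing direction; the deck's foot meets the bench 137 mm behind the origin (-x).
- deck: Sloping grey deck with wooden stop and metal lip. Origin: deck surface at the stop's foot, midway across, 39 mm over the bench. x up the slope (0.14 rad), y across, z square to the deck. Deck: z = 0 from x = -280 mm (foot, at bench level) to 0, 130 mm wide, no sides. Stop face: x = 0. Lip: juts out 14 mm (x = -14 to 0), underside z = 31 mm, 8 mm thick. Blank at the stop: origin at x = -70 mm.
- blank: The bridge blank, a plain dark wooden bar 140 x 45 x 20 mm (x, y, z; the only dark bar of this length), about 0.11 kg, loose, lying flat on the bench to one side of the ramp at the start. Origin at the centre of its underside, x along its length. Either end may go up. Friction holds it on the slope when let go.
- template: The handled template, loose, 0.075 kg, flat on the bench beside the ramp, opposite the blank: plywood 6 mm thick, main part 100 x 60 mm (x = -65 to 35 mm), narrower tongue 30 x 36 mm at the +x end (to x = 65). A wooden grip bar stands on it at x = -10 mm: 16 mm thick (x), 50 mm long (y), z = 6 to 42 mm. Origin: underside, midway along the 130 mm length; x to the tongue, z up.
- tongue_tip (a point): Middle of the lower edge of the tongue's end: template x = 65 mm, z = 0.
- tail_edge (a point): Middle of the lower edge of the template's tail: template x = -65 mm, z = 0.
- short_blank: A spare dark block 70 x 50 x 25 mm, loose, not needed. Origin at the centre of its underside.
- flat_template: Another plywood template, 110 x 80 x 6 mm, without a grip bar, loose, not needed. Origin at the centre of its underside.
Things that resemble listed ones, but are neither listed nor needed, are in the scene too. What is shaped like the template but green or white is not meant. Leave any pink look-alike of the blank alone.

How it is judged:
On the way, in this order (a step that is already met when the one before it is completed fails the run):
1. the blank lies flat on the lower half of the ramp, its upper end at least 45 mm short of the stop (angle between the z axis of blank and the z axis of deck, either way round below 0.04 rad and z of blank in the frame of deck between -0.003 and 0.003 m and y of blank in the frame of deck between -0.035 and 0.035 m and x of blank in the frame of deck below -0.115 m), for 0.1 s.
2. the blank has been pushed up and rests square against the stop (angle between the z axis of blank and the z axis of deck, either way round below 0.04 rad and z of blank in the frame of deck between -0.003 and 0.003 m and y of blank in the frame of deck between -0.035 and 0.035 m and x of blank in the frame of deck between -0.0735 and -0.066 m and angle between the x axis of blank and the x axis of deck, either way round below 0.06 rad), for 0.2 s.
3. the template's tongue is hooked under the lip with its tail still raised (7 mm or more above the blank) (all of step 2 and x of tongue_tip in the frame of deck between -0.009 and 0.004 m and z of tongue_tip in the frame of deck between 0.016 and 0.03 m and z of tail_edge in the frame of deck above 0.027 m), for 0.1 s.
At the end, for the whole second after the job is handed in: Blank flat on the ramp against the stop (gap under 3.5 mm), square to 0.06 rad, within 35 mm of mid-ramp. Template flat on it (ends within 3.5 mm of its top), tongue under the lip within 8 mm of the stop, within 10 mm of the blank's middle line, in line to 0.08 rad; both at rest (all of step 2 and x of tongue_tip in the frame of deck between -0.008 and 0.004 m and z of tongue_tip in the frame of deck between 0.017 and 0.0235 m and z of tail_edge in the frame of deck between 0.017 and 0.0235 m and y of template in the frame of blank between -0.01 and 0.01 m and angle between the x axis of template and the x axis of deck, either way round below 0.08 rad and linear speed of each of blank, template below 0.01 m/s); the robot touches nothing.
It fails at once if the short block or the other template is shifted by more than 30 mm (distance of any of short_blank, flat_template from where it was at the start of the episode above 0.03 m).
It also fails if it takes over 69 s, if anything falls off the work surface, if the arm or the gripper's body presses on something with over 40 N, if the wrist force passes 120 N, or if a joint passes its speed limit or range.

## Robot

A 6-joint arm with a two-finger parallel gripper is mounted at the origin on the work surface. World frame = base frame: x ahead of the robot, y to its left, z up, the work surface at z = 0. Lengths are in m, angles in rad, forces in N, time in s.
With the tool pointing down it reaches from about 0.35 to 0.775 m from the base axis. Payload 7.3 kg.
Tool frame: the origin (TCP) lies at the very end of the fingers, on their centre line; the grasp point (between the pads) lies 19 mm behind it (pinch_z is the distance from the TCP to the grasp point, in m); z points along the fingers, y is the line along which they close (so a half turn about z gives the same grasp; the last joint's range is limited). The gripper opens to 92 mm and grips with 3 to 60 N. Pads are 19 mm wide; open, the fingers measure 130 mm over their backs; the gripper's body (75 mm by 190 mm) begins 47 mm behind the grasp point.
Start: joints at [1.119, 0.342, 1.524, -0, 1.275, -0.146], TCP at [0.158, 0.501, 0.227] pointing down, gripper open.
Joint ranges: [-2.53, 2.53], [-0.77, 2.02], [0.04, 2.7], [-1, 4.14], [0.28, 2.66], [-3.11, 3.11]. Speed limits (rad/s): [2.57, 2.57, 3.14, 3.14, 3.14, 3.14].

## Interface

Orientations are given as [roll, pitch, yaw] about the fixed x, y, z axes, in that order (R = Rz(yaw) Ry(pitch) Rx(roll)).
In Python, from cell import * gives the robot as it stands.
- The arm moves only by the tool arm_command, never from a script. Its arguments are lists of equal length, an entry for each row: "fingers": the gripper command: -1 is fully open, 1 is shut, values between are in proportion; "travel": the shift along the tool's x, y, z in m, a list of three; "dr": the turn, a rotation vector about the tool's x, y, z in degrees, a list of three. In form: {"fingers": [fingers, ...], "travel": [[x, y, z], ...], "dr": [[wx, wy, wz], ...]}. A call has 1 to 8 rows; each row is the pose to reach, as a shift and turn from the pose commanded when the call began, along the tool's axes at that moment; what a row does not reach only later rows make up. A row lasts 1/12 s, in which the tool goes at most 41.7 mm and 7.16 degrees, less where a joint would pass 70% of its speed; a pose out of reach is approached as far as the arm can. A call with a gripper value outside its range is refused whole. The fingers move at their own pace and stop on an object; "squeeze" is the grip in N (left out, the last holds). Time passes only in rows, so rows that repeat a pose let the fingers close. It gives the time, the measured TCP pose, the force, the opening and the grip force at its end, in the units of the state.
- observe(): the state, without advancing time (a new reading comes with each control period).
- read_camera(name): name is "scene" or "top" or "wrist"; returns a dict with "color" (420x560x3 uint8, blue, green, red), "z_map" (420x560 float32, m along the optical axis (not along the pixel's ray), 0 where there is no reading), "fx", "fy", "cx", "cy" (pixels), "R" (3x3) and "t" (3): a world point X has camera coordinates R X + t. Camera axes: x right, y down, z forward; pixel columns grow to the right and rows downward; lengths in m; the calibration is good to about 2 mm. A picture is of the moment at which its call begins.
- hand_in(): hands the job in; it is judged then, once.
The state is a dict: "time": time; "qpos": joint angles; "qvel": joint speeds; "joint_efforts": joint torques, N m; "tool_pos": TCP position; "tool_rot": TCP orientation; "contact_force": force on the tool from outside, world axes, zero at the start; "torque": the same for the moment, N m; "opening": finger opening in m; "grip_force": force on a finger pad.
Only numpy, scipy, OpenCV 4.12 (cv2) and the standard library are available. Lean on these libraries where they do the work, as an engineer would, in place of code of your own. Each camera call takes 0.05 s, during which the arm holds its last target. There are 200 camera calls.

## Working session

There is one attempt and no reset: what is moved stays moved. The work goes in short steps, Python scripts to look and compute and a tool call to move; the robot and the scene stay as the last step left them, time stands still between calls to the robot, and variables do not carry over. Pictures are saved under pics/ and viewed, at most 10 in all, crops included, and the job is handed in when it is done.

Besides the shell and the picture viewer there is one more tool, called after "Emit:" by a JSON object that holds its "op" and its "data". arm_command: Moves the arm, as the interface text tells. Its arguments: {"type":"object","properties":{"fingers":{"type":"array","items":{"type":"number"}},"travel":{"type":"array","items":{"type":"array","items":{"type":"number"}}},"dr":{"type":"array","items":{"type":"array","items":{"type":"number"}}},"squeeze":{"type":"number"}},"required":["fingers","travel","dr"]}

```bash
mkdir -p pics; ls; cat > h.py <<'E'
from cell import *
import numpy as np, cv2
def snap(n,name=None):
    c=read_camera(n); np.savez('last_%s.npz'%n,**c)
    if name: cv2.imwrite('pics/%s.png'%name,cv2.resize(c['color'],(784,588)))
    return c
def w(c,u,v,z=None):
    # pixel->world; z given: intersect plane, else depth
    R=np.array(c['R']);t=np.array(c['t'])
    r=np.array([(u-c['cx'])/c['fx'],(v-c['cy'])/c['fy'],1.])
    d=R.T@r;o=-R.T@t
    s=float(c['z_map'][int(round(v)),int(round(u))]) if z is None else (z-o[2])/d[2]
    return o+s*d
E
python3 - <<'E'
from h import *
snap('top','top0');snap('scene','scene0')
s=observe();print({k:np.round(v,3) for k,v in s.items()})
E
```

```text
pics
{'time': np.float64(0.1), 'qpos': array([ 1.119,  0.343,  1.525, -0.   ,  1.275, -0.146]), 'qvel': array([-0.001, -0.002, -0.003,  0.002,  0.002,  0.001]), 'joint_efforts': array([ 1.0000e-03, -4.3201e+01, -2.4469e+01,  7.2000e-02,  5.3000e-02,
       -0.0000e+00]), 'tool_pos': array([0.158, 0.5  , 0.226]), 'tool_rot': array([-3.14 , -0.   ,  2.836]), 'contact_force': array([ 0.772,  0.002, -0.145]), 'torque': array([ 0.037, -0.005,  0.004]), 'grip_force': np.float64(0.0), 'opening': np.float64(0.091)}
```

View pics/top0.png

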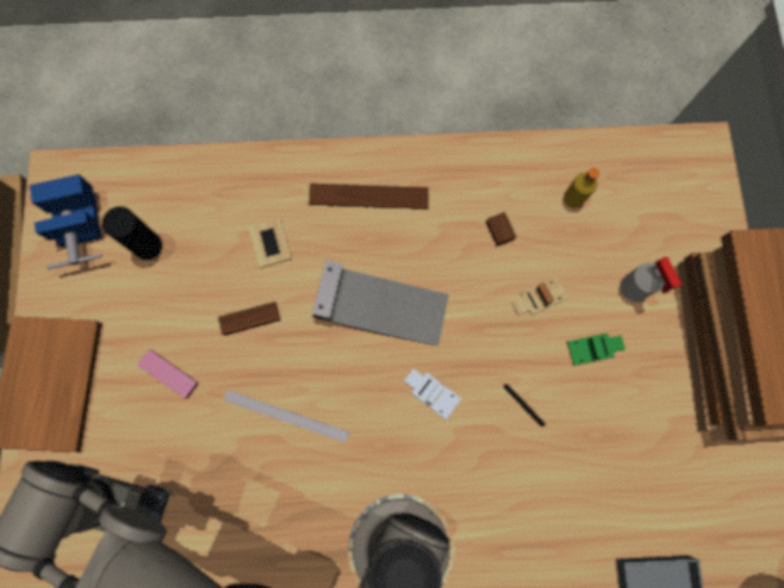

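View pics/scene0.png

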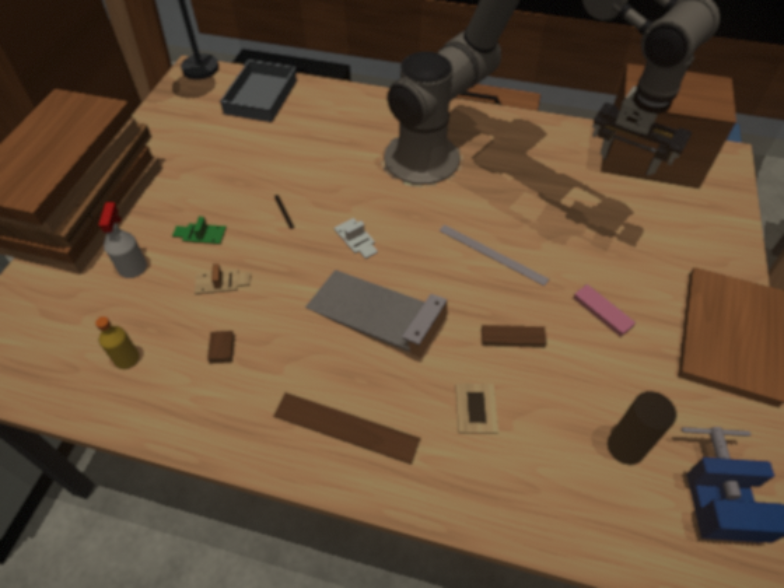

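The top view (784 px wide) shows these candidates:
- **Blank:** the dark bar at (249,318) fits. The pink bar at (168,374) is the look-alike, (500,229) is the short block, and (368,196) is a long board.
- **Template:** the plywood piece with a brown grip at (538,298) fits. White (432,393) and green (596,348) are decoys, and (270,243) is the flat template.
- **Ramp:** around (382,303), with its lip at (328,291).

I'll check these in one enlarged crop.

```bash
cat > crop.py <<'E'
from h import *
c=dict(np.load('last_top.npz'))
im=c['color']
def cr(u,v,W,H,k): return cv2.resize(im[v:v+H,u:u+W],None,fx=k,fy=k,interpolation=cv2.INTER_CUBIC)
a=cr(150,205,60,45,6);b=cr(360,190,60,45,6);d=cr(215,180,120,75,6)
out=np.zeros((450+270,720,3),np.uint8);out[:270,:360]=a;out[:270,360:]=b;out[270:]=d
out=cv2.resize(out[:],(600,600),interpolation=cv2.INTER_AREA) if 0 else out
cv2.imwrite('pics/crop0.png',cv2.resize(out,None,fx=5/6,fy=5/6,interpolation=cv2.INTER_AREA))
print(c['fx'],c['R'],c['t'])
E
python3 crop.py
```

```text
427.0962833575938 [[-4.51283793e-02 -9.98980803e-01  8.85507508e-04]
 [-9.73915383e-01  4.37987091e-02 -2.22644333e-01]
 [ 2.22378631e-01 -1.09099873e-02 -9.74899337e-01]] [0.03324307 0.5392585  1.31806601]
```

View pics/crop0.png

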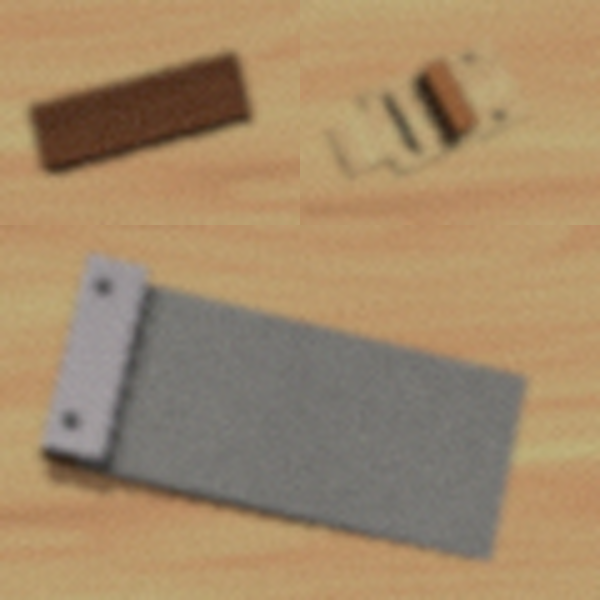

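The crop confirms them. The dark 140 mm bar is at tile pixels (32,104)–(249,119). The plywood template has its brown grip at about (447,95) and its tongue to the left at (340,153). The ramp's lip is at left, (95,355), and its foot edge runs (525,375)–(490,557).

```bash
cat > m.py <<'E'
from h import *
c=dict(np.load('last_top.npz'))
def P(X,Y,u0,v0,dx=0,dy=0,z=None): return w(c,(X-dx+.5)/5-.5+u0,(Y-dy+.5)/5-.5+v0,z)
def show(n,L): 
    print(n,np.round(L,4).tolist())
im=c['color'].astype(int)
B=[P(x,y,150,205,z=.02) for x,y in [(32,104),(233,53),(249,117),(46,168)]]
show('blank',B);print(np.mean(B,0),[np.linalg.norm(B[i]-B[(i+1)%4]) for i in range(4)])
print('h',P(140,110,150,205))
e=(B[1]-B[0]+B[2]-B[3]);print('yaw along(to -y)',np.arctan2(e[1],e[0]))
T=[P(x,y,360,190,dx=300,z=.006) for x,y in [(330,130),(347,178),(488,44),(525,115)]]
show('tmpl tip,tip,tail,tail',T);G=[P(x,y,360,190,dx=300,z=.042) for x,y in [(427,70),(443,60),(472,125),(457,136)]]
show('grip',G);print(np.mean(G,0),[np.linalg.norm(G[i]-G[(i+1)%4]) for i in range(4)])
e=T[0]+T[1]-T[2]-T[3];print('tmpl yaw',np.arctan2(e[1],e[0]),np.linalg.norm(e)/2,np.mean(T,0))
L=[P(x,y,215,180,dy=225,z=.078) for x,y in [(92,252),(150,268),(103,465),(43,450)]]
show('lip',L);print([np.linalg.norm(L[i]-L[(i+1)%4]) for i in range(4)])
F=[P(x,y,215,180,dy=225,z=0.00) for x,y in [(526,377),(490,558)]];show('foot',F)
e=np.mean(L,0)-np.mean(F,0);print('ramp yaw',np.arctan2(e[1],e[0]), 'lipdir',np.arctan2(*(L[0]-L[3]+L[1]-L[2])[[1,0]]),'footdir',np.arctan2(*(F[0]-F[1])[[1,0]]))
for x,y in [(200,350),(300,400),(450,450),(95,355)]: print(P(x,y,215,180,dy=225))
E
python3 m.py
```

```text
blank [[0.5372, 0.4032, 0.02], [0.5659, 0.2702, 0.02], [0.522, 0.2598, 0.02], [0.4937, 0.3933, 0.02]]
[0.52969782 0.33161807 0.02      ] [np.float64(0.1361042366080864), np.float64(0.04515419613433377), np.float64(0.1364618971471939), np.float64(0.044566686323636744)]
h [0.52990556 0.33176892 0.02007796]
yaw along(to -y) -1.3604154317198074
tmpl tip,tip,tail,tail [[0.5423, -0.2962, 0.006], [0.5089, -0.3046, 0.006], [0.5972, -0.4089, 0.006], [0.5467, -0.4284, 0.006]]
grip [[0.572, -0.3557, 0.042], [0.5783, -0.3669, 0.042], [0.5335, -0.3813, 0.042], [0.5266, -0.3707, 0.042]]
[ 0.55258517 -0.36865736  0.042     ] [np.float64(0.012905820456388203), np.float64(0.04701500093069059), np.float64(0.012667757933730484), np.float64(0.0477922405433869)]
tmpl yaw 1.9442555491500229 0.12704189207867816 [ 0.54878626 -0.3595466   0.006     ]
lip [[0.6472, 0.1403, 0.078], [0.6347, 0.1031, 0.078], [0.5061, 0.1366, 0.078], [0.5175, 0.1744, 0.078]]
[np.float64(0.039281504115650435), np.float64(0.13293638984304504), np.float64(0.03948476346639609), np.float64(0.13411138248183602)]
foot [[0.57, -0.1444, 0.0], [0.4475, -0.1121, 0.0]]
ramp yaw 1.322667612953887 lipdir -0.2561995884027524 footdir -0.2584505797202587
[0.59124285 0.0744238  0.02896561]
[0.5557009  0.00943627 0.02225594]
[ 0.51924576 -0.0889052   0.01288354]
[0.57647697 0.13940157 0.0846842 ]
```

```bash
cat >> h.py <<'E'
from scipy.spatial.transform import Rotation as Ro
YAW=1.317; O=np.array([.577,.139,.039])
def deckR():
    u=np.array([np.cos(YAW),np.sin(YAW),0]);c,s=np.cos(.14),np.sin(.14)
    X=c*u+[0,0,s];Z=-s*u+[0,0,c];return np.c_[X,np.cross(Z,X),Z]
def cur():
    s=observe();return np.array(s['tool_pos']),Ro.from_euler('xyz',s['tool_rot']).as_matrix(),s
def down(yaw): return Ro.from_euler('xyz',[np.pi,0,yaw]).as_matrix()
def go(p,R,p0=None,R0=None,n=''):
    if p0 is None: p0,R0,_=cur()
    print(n,'travel',np.round(R0.T@(np.array(p)-p0),4).tolist(),'dr',np.round(Ro.from_matrix(R0.T@R).as_rotvec(degrees=True),2).tolist())
E
python3 - <<'E'
from h import *
go([.53,.3316,.12],down(1.781))
# depth refine of deck and lip
c=dict(np.load('last_top.npz'));D=deckR()
v,u=np.mgrid[170:262,205:330];pts=np.array([w(c,a,b) for a,b in zip(u.ravel(),v.ravel())])
q=(pts-O)@D
m=(q[:,0]>-260)&(q[:,0]>-.26)&(q[:,0]<-.04)&(abs(q[:,1])<.05)&(abs(q[:,2])<.015)
A=np.c_[q[m,:2],np.ones(m.sum())];f=np.linalg.lstsq(A,q[m,2],rcond=None)[0];print('deck fit',f,np.std(A@f-q[m,2]))
l=(q[:,2]>.03);print('lip z',np.median(q[l,2]),'x',np.percentile(q[l,0],[2,50,98]),'y',np.percentile(q[l,1],[2,50,98]))
d=(q[:,2]>-.01)&(q[:,2]<.015)&(abs(q[:,0]+.15)<.08)&(pts[:,2]>.008);print('deck y',np.percentile(q[d,1],[1,50,99]))
E
```

```text
travel [-0.4057, -0.0487, 0.1061] dr [-0.07, 0.03, 60.43]
deck fit [ 0.00061053 -0.00058158  0.00131277] 0.00288161280254879
lip z 0.04072983331668848 x [-0.0109885   0.00631588  0.02683828] y [-0.06212115  0.00738594  0.30353473]
deck y [-0.06472687  0.00185155  0.06519517]
```

Emit:
{"op": "arm_command", "data": {"fingers": [-1,-1,-1,-1,-1,-1,-1,-1], "travel": [[-0.04,-0.005,0.01],[-0.08,-0.01,0.02],[-0.12,-0.015,0.03],[-0.16,-0.02,0.04],[-0.2,-0.025,0.05],[-0.24,-0.03,0.06],[-0.28,-0.034,0.07],[-0.32,-0.039,0.08]], "dr": [[0,0,6],[0,0,12],[0,0,18],[0,0,24],[0,0,30],[0,0,36],[0,0,42],[0,0,48]]}}

```text
time: 0.77
tool_pos: [0.4529, 0.3659, 0.1459]
tool_rot: [-3.141, -0.0, 1.993]
contact_force: [0.2, 1.6, -0.4]
opening: 0.0916
grip_force: 0.0
```

```bash
python3 - <<'E'
from h import *
p,R,s=cur();print(p,s['tool_rot'],s['time'])
go([.53,.3316,.12],down(1.781));go([.53,.3316,.005],down(1.781))
E
```

```text
[0.45292408 0.36591266 0.1458924 ] [-3.14096706e+00 -6.56900245e-05  1.99275842e+00] 0.7667
 travel [-0.0629, 0.0563, 0.0259] dr [-0.04, 0.0, 12.13]
 travel [-0.0629, 0.0564, 0.1409] dr [-0.04, 0.0, 12.13]
```

Emit:
{"op": "arm_command", "data": {"fingers": [-1,-1,-1,-1,-1,-1,-1,-1], "travel": [[-0.031,0.028,0.013],[-0.063,0.056,0.026],[-0.063,0.056,0.026],[-0.063,0.056,0.06],[-0.063,0.056,0.09],[-0.063,0.056,0.115],[-0.063,0.056,0.132],[-0.063,0.056,0.14]], "dr": [[0,0,6],[0,0,12],[0,0,12],[0,0,12],[0,0,12],[0,0,12],[0,0,12],[0,0,12]]}}

```text
time: 1.43
tool_pos: [0.5264, 0.3323, 0.0035]
tool_rot: [-3.136, 0.001, 1.789]
contact_force: [0.1, 0.6, 0.1]
opening: 0.0922
grip_force: 0.0
```

Emit:
{"op": "arm_command", "data": {"fingers": [1,1,1,1,1,1,1,1], "travel": [[0,0,0],[0,0,0],[0,0,0],[0,0,0],[0,0,0],[0,0,0],[0,0,0],[0,0,0]], "dr": [[0,0,0],[0,0,0],[0,0,0],[0,0,0],[0,0,0],[0,0,0],[0,0,0],[0,0,0]], "squeeze": 25}}

```text
time: 2.1
tool_pos: [0.5289, 0.3332, 0.0072]
tool_rot: [3.14, -0.0, 1.789]
contact_force: [-0.1, -0.2, 2.8]
opening: 0.0447
grip_force: 25.0
```

```bash
python3 - <<'E'
from h import *
p,R,s=cur();D=deckR();print(p,s['tool_rot'],s['opening'],s['grip_force'])
Rt=np.c_[D[:,0],-D[:,1],-D[:,2]]
go(p+[0,0,.1],R)
a=O+D@[-.17,0,.04];print(a);go(a,Rt,p+[0,0,.1],R)
E
```

```text
[0.52890587 0.33318164 0.00723111] [ 3.14040506e+00 -2.75716520e-04  1.78868375e+00] 0.04473014722922232 25.000372231006622
 travel [0.0, 0.0001, -0.1] dr [0.0, 0.0, 0.0]
[ 0.53333247 -0.02934718  0.05488631]
 travel [-0.3549, -0.0741, 0.0522] dr [-1.83, 7.84, 26.99]
```

Emit:
{"op": "arm_command", "data": {"fingers": [1,1,1,1,1,1,1,1], "travel": [[0,0,-0.02],[0,0,-0.05],[0,0,-0.09],[0,0,-0.13],[-0.03,-0.006,-0.14],[-0.07,-0.015,-0.14],[-0.11,-0.023,-0.14],[-0.15,-0.031,-0.14]], "dr": [[0,0,0],[0,0,0],[0,0,0],[0,0,0],[0,0,3],[0,0,7],[0,0,11],[0,0,15]]}}

```text
time: 2.77
tool_pos: [0.5301, 0.1786, 0.1471]
tool_rot: [3.141, -0.0, 1.525]
contact_force: [1.8, -0.6, -1.0]
opening: 0.0448
grip_force: 25.0
```

```bash
python3 - <<'E'
from h import *
p,R,s=cur();D=deckR();print(p,s['tool_rot'],s['opening'])
Rt=np.c_[D[:,0],-D[:,1],-D[:,2]]
a=O+D@[-.17,0,.035];b=a.copy();b[2]=p[2]
go(b,Rt);go(a,Rt)
E
```

```text
[0.53012023 0.17858318 0.14706406] [ 3.14112294e+00 -1.30884193e-04  1.52468103e+00] 0.044782041362370156
 travel [-0.2069, 0.0129, -0.0] dr [-0.81, 7.98, 11.88]
 travel [-0.2069, 0.0129, 0.0971] dr [-0.81, 7.98, 11.88]
```

Emit:
{"op": "arm_command", "data": {"fingers": [1,1,1,1,1,1,1,1], "travel": [[-0.04,0.003,0],[-0.08,0.005,0],[-0.12,0.008,0],[-0.16,0.01,0],[-0.2,0.013,0.01],[-0.207,0.013,0.04],[-0.207,0.013,0.07],[-0.207,0.013,0.095]], "dr": [[0,2,3],[0,4,6],[-0.4,6,9],[-0.8,8,12],[-0.8,8,12],[-0.8,8,12],[-0.8,8,12],[-0.8,8,12]]}}

```text
time: 3.43
tool_pos: [0.534, -0.029, 0.0503]
tool_rot: [-3.14, -0.14, 1.314]
contact_force: [0.0, 0.4, -1.7]
opening: 0.0449
grip_force: 25.0
```

```bash
cat > dk.py <<'E'
from h import *
p,R,s=cur();D=deckR();print('TCP deck',np.round((p-O)@D,4),'rot err',np.round(Ro.from_matrix(np.c_[D[:,0],-D[:,1],-D[:,2]].T@R).as_rotvec(),3),'F deck',np.round(np.array(s['contact_force'])@D,1),s['opening'],s['grip_force'],s['time'])
E
python3 dk.py
```

```text
TCP deck [-0.1701 -0.0005  0.0353] rot err [ 0.001 -0.     0.003] F deck [ 0.1  0.1 -1.7] 0.044912093349913924 24.999435245990753 3.4333
```

Emit:
{"op": "arm_command", "data": {"fingers": [1,1,1,1,1,1], "travel": [[0,0,0.01],[0,0,0.018],[0,0,0.022],[0,0,0.024],[0,0,0.026],[0,0,0.026]], "dr": [[0,0,0],[0,0,0],[0,0,0],[0,0,0],[0,0,0],[0,0,0]]}}

```text
time: 3.93
tool_pos: [0.536, -0.0238, 0.0267]
tool_rot: [3.141, -0.14, 1.318]
contact_force: [1.0, -0.8, -1.0]
opening: 0.0449
grip_force: 25.0
```

```bash
python3 dk.py
```

```text
TCP deck [-0.1679 -0.0012  0.0112] rot err [-0.001  0.    -0.001] F deck [-0.7 -1.2 -0.9] 0.04486891806113265 24.99914288520813 3.9333
```

Emit:
{"op": "arm_command", "data": {"fingers": [1,1,1,1,1,1], "travel": [[0,0,0.001],[0,0,0.002],[0,0,0.003],[0,0,0.004],[0,0,0.004],[0,0,0.004]], "dr": [[0,0,0],[0,0,0],[0,0,0],[0,0,0],[0,0,0],[0,0,0]]}}

```text
time: 4.43
tool_pos: [0.5358, -0.0235, 0.0226]
tool_rot: [-3.142, -0.14, 1.317]
contact_force: [-1.7, -0.5, 4.6]
opening: 0.0448
grip_force: 25.0
```

```bash
python3 dk.py
```

```text
TCP deck [-0.1683 -0.0009  0.0072] rot err [ 0.  0. -0.] F deck [-0.3  1.6  4.7] 0.044763689231204926 25.000586807727814 4.4333
```

Emit:
{"op": "arm_command", "data": {"fingers": [-1,-1,-1,-1,-1,-1,-1,-1], "travel": [[0,0,0],[0,0,0],[0,0,0],[0,0,0],[0,0,-0.02],[0,0,-0.045],[0,0,-0.07],[0,0,-0.07]], "dr": [[0,0,0],[0,0,0],[0,0,0],[0,0,0],[0,0,0],[0,0,0],[0,0,0],[0,0,0]]}}

```text
time: 5.1
tool_pos: [0.5357, -0.034, 0.0955]
tool_rot: [3.135, -0.14, 1.318]
contact_force: [1.7, -0.7, 0.6]
opening: 0.0908
grip_force: 0.0
```

Emit:
{"op": "arm_command", "data": {"fingers": [0.74,0.74,0.74,0.74,0.74,0.74,0.74,0.74], "travel": [[-0.03,0,0],[-0.06,0,0],[-0.085,0,0],[-0.098,0,0],[-0.098,0,0],[-0.098,0,0.03],[-0.098,0,0.055],[-0.098,0,0.068]], "dr": [[0,0,0],[0,0,0],[0,0,0],[0,0,0],[0,0,0],[0,0,0],[0,0,0],[0,0,0]]}}

```text
time: 5.77
tool_pos: [0.5101, -0.1159, 0.008]
tool_rot: [-3.138, -0.141, 1.317]
contact_force: [-0.5, 0.5, -0.6]
opening: 0.0431
grip_force: 0.0
```

```bash
python3 dk.py; python3 - <<'E'
from h import *
c=snap('top');im=cv2.resize(c['color'][160:280,180:340],None,fx=4.5,fy=4.5,interpolation=cv2.INTER_CUBIC);cv2.imwrite('pics/p1.png',im)
E
```

```text
TCP deck [-0.2652  0.0007  0.0061] rot err [0.004 0.001 0.   ] F deck [ 0.2  0.6 -0.6] 0.04311278436080957 0.0 5.7667
```

View pics/p1.png

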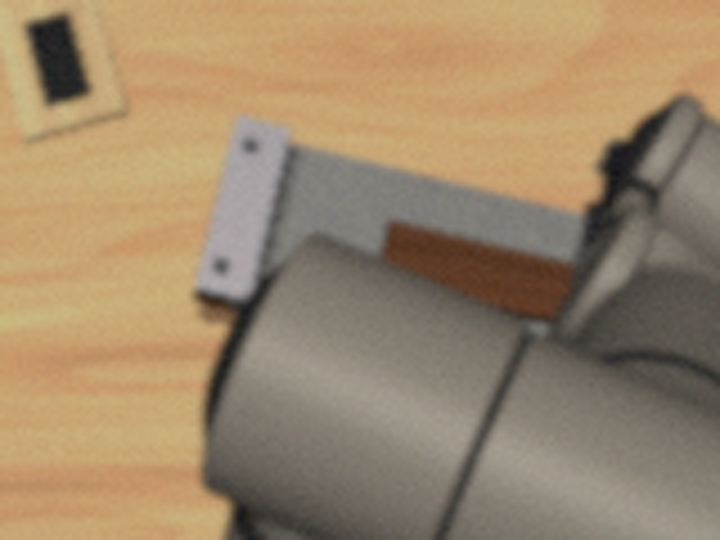

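The blank lies flat on the lower deck, in line, with its upper end at about (385,240), well short of the lip's edge at (275,200). Next I narrow the fingers and push it up.

Emit:
{"op": "arm_command", "data": {"fingers": [0.74,0.74,0.74,0.74,0.74,0.74,0.74,0.74], "travel": [[0,0,0],[0,0,0],[0,0,0],[0,0,0],[0.005,0,0],[0.012,0,0],[0.02,0,0],[0.03,0,0]], "dr": [[0,0,0],[0,0,0],[0,0,0],[0,0,0],[0,0,0],[0,0,0],[0,0,0],[0,0,0]]}}

```text
time: 6.48
tool_pos: [0.5189, -0.0884, 0.0149]
tool_rot: [-3.142, -0.14, 1.317]
contact_force: [-0.8, -0.2, 0.2]
opening: 0.0119
grip_force: 0.5
```

Emit:
{"op": "arm_command", "data": {"fingers": [0.74,0.74,0.74,0.74,0.74,0.74,0.74,0.74], "travel": [[0.01,0,0],[0.02,0,0],[0.03,0,0],[0.04,0,0],[0.05,0,0],[0.06,0,0],[0.07,0,0],[0.075,0,0]], "dr": [[0,0,0],[0,0,0],[0,0,0],[0,0,0],[0,0,0],[0,0,0],[0,0,0],[0,0,0]]}}

```text
time: 7.15
tool_pos: [0.5375, -0.0155, 0.0252]
tool_rot: [-3.141, -0.14, 1.318]
contact_force: [-0.2, -0.7, -0.1]
opening: 0.0124
grip_force: 0.5
```

```bash
python3 dk.py
```

```text
TCP deck [-0.1599 -0.0006  0.0085] rot err [ 0.001  0.    -0.001] F deck [-0.8  0.  -0. ] 0.012433756924980444 0.4647819511592388 7.15
```

Emit:
{"op": "arm_command", "data": {"fingers": [0.74,0.74,0.74,0.74,0.74,0.74], "travel": [[0.003,0,0],[0.005,0,0],[0.007,0,0],[0.008,0,0],[0.009,0,0],[0.009,0,0]], "dr": [[0,0,0],[0,0,0],[0,0,0],[0,0,0],[0,0,0],[0,0,0]]}}

```text
time: 7.65
tool_pos: [0.5395, -0.0085, 0.0262]
tool_rot: [-3.141, -0.14, 1.317]
contact_force: [-0.1, -0.8, 0.0]
opening: 0.0122
grip_force: 0.0
```

```bash
python3 dk.py
```

```text
TCP deck [-0.1525 -0.0007  0.0085] rot err [0.001 0.    0.   ] F deck [-0.7 -0.1  0.1] 0.012179396562385687 0.0 7.65
```

Emit:
{"op": "arm_command", "data": {"fingers": [0.74,0.74,0.74,0.74,0.74,0.74], "travel": [[0.001,0,0],[0.002,0,0],[0.003,0,0],[0.004,0,0],[0.004,0,0],[0.004,0,0]], "dr": [[0,0,0],[0,0,0],[0,0,0],[0,0,0],[0,0,0],[0,0,0]]}}

```text
time: 8.15
tool_pos: [0.54, -0.006, 0.0265]
tool_rot: [-3.141, -0.138, 1.317]
contact_force: [-2.2, -7.3, -0.3]
opening: 0.0122
grip_force: 4.4
```

```bash
python3 dk.py
```

```text
TCP deck [-0.1499 -0.0006  0.0085] rot err [ 0.001 -0.002 -0.   ] F deck [-7.6  0.3  0.8] 0.01224326074604909 4.354007430374622 8.15
```

Emit:
{"op": "arm_command", "data": {"fingers": [0.74,0.74,0.74,0.74,0.74,0.74,0.74,0.74], "travel": [[0.001,0,0],[0.002,0,0],[0.002,0,0],[0.002,0,0],[-0.003,0,0],[-0.015,0,0],[-0.03,0,-0.01],[-0.03,0,-0.04]], "dr": [[0,0,0],[0,0,0],[0,0,0],[0,0,0],[0,0,0],[0,0,0],[0,0,0],[0,0,0]]}}

```text
time: 8.82
tool_pos: [0.5285, -0.0397, 0.0589]
tool_rot: [-3.133, -0.14, 1.315]
contact_force: [0.4, -1.0, 0.8]
opening: 0.0115
grip_force: 0.0
```

```bash
python3 dk.py; python3 - <<'E'
from h import *
p,R,s=cur()
a=np.array([.5526,-.3687,.15]);Rg=down(1.944-np.pi/2)
b=np.array([.5526,-.3687,.23])
go(b,Rg)
E
```

```text
TCP deck [-0.1806  0.002   0.0455] rot err [0.009 0.    0.002] F deck [-0.7 -0.7  0.9] 0.011516937008864067 0.0 8.8167
 travel [-0.2852, 0.1046, -0.214] dr [-4.27, -7.19, 53.91]
```

Emit:
{"op": "arm_command", "data": {"fingers": [0,-0.2,-0.2,-0.2,-0.2,-0.2,-0.2,-0.2], "travel": [[-0.01,0.005,-0.03],[-0.04,0.015,-0.055],[-0.075,0.028,-0.08],[-0.11,0.04,-0.105],[-0.145,0.053,-0.13],[-0.18,0.066,-0.15],[-0.215,0.079,-0.17],[-0.25,0.092,-0.19]], "dr": [[-0.5,-0.9,6.5],[-1,-1.8,13],[-1.5,-2.7,20],[-2.1,-3.6,27],[-2.6,-4.5,34],[-3.2,-5.4,40],[-3.7,-6.3,47],[-4.2,-7.2,54]]}}

```text
time: 9.48
tool_pos: [0.5506, -0.3183, 0.2123]
tool_rot: [3.137, -0.006, 0.366]
contact_force: [1.6, -0.4, 0.5]
opening: 0.0546
grip_force: 0.0
```

```bash
python3 - <<'E'
from h import *
go([.5526,-.3687,.23],down(1.944-np.pi/2))
E
```

```text
travel [-0.0161, 0.0478, -0.0176] dr [0.25, -0.33, -0.38]
```

Emit:
{"op": "arm_command", "data": {"fingers": [-0.3,-0.3,-0.3,-0.3], "travel": [[-0.008,0.024,0],[-0.016,0.048,0],[-0.016,0.048,0],[-0.016,0.048,0]], "dr": [[0.2,-0.3,-0.4],[0.2,-0.3,-0.4],[0.2,-0.3,-0.4],[0.2,-0.3,-0.4]]}}

```text
time: 9.82
tool_pos: [0.553, -0.368, 0.2104]
tool_rot: [-3.141, -0.001, 0.377]
contact_force: [0.6, 0.4, 0.1]
opening: 0.0596
grip_force: 0.0
```

```bash
python3 - <<'E'
from h import *
c=snap('wrist','w1');snap('scene');print(cur()[0],c['fx'])
E
```

```text
[ 0.55347537 -0.36610488  0.21092164] 297.73349900825195
```

View pics/w1.png

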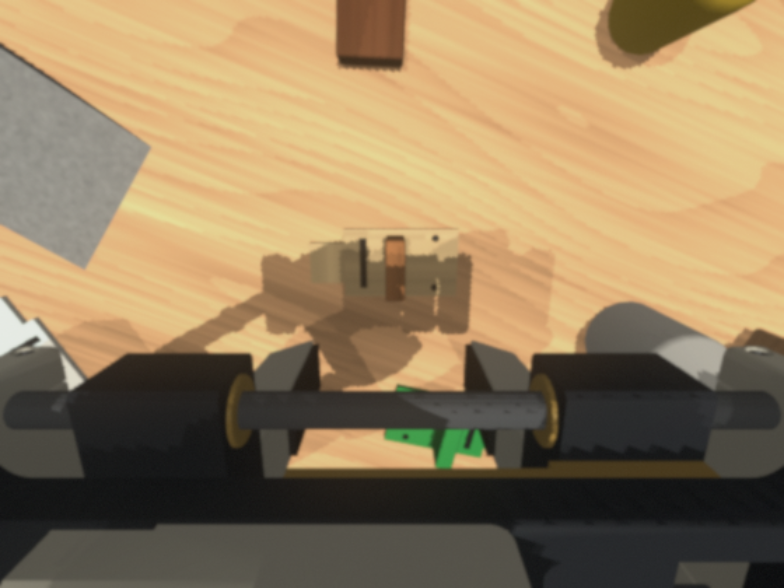

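The template lies level across the wrist picture. Its tongue end is at x≈308 (y 240–283), its tail at x≈459, its far long edge at y≈228, and its grip bar spans (385–405, 236–300).

```bash
python3 - <<'E'
from h import *
c=dict(np.load('last_wrist.npz'));P=lambda x,y,z:w(c,(x+.5)/1.4-.5,(y+.5)/1.4-.5,z)
for n,x,y,z in [('tipTop',309,240,.006),('tipBot',308,283,.006),('mainfarL',342,229,.006),('mainfarR',458,229,.006),('gripTL',385,237,.042),('gripTR',405,237,.042),('gripBL',385,300,.042),('gripBR',405,300,.042)]:
    print(n,np.round(P(x,y,z),4))
im=cv2.resize(c['color'][140:240,170:370],None,fx=4,fy=4,interpolation=cv2.INTER_CUBIC);cv2.imwrite('pics/w1c.png',cv2.convertScaleAbs(im,alpha=1.6))
E
```

```text
tipTop [ 0.547  -0.2923  0.006 ]
tipBot [ 0.51   -0.3037  0.006 ]
mainfarL [ 0.5666 -0.3158  0.006 ]
mainfarR [ 0.6035 -0.409   0.006 ]
gripTL [ 0.5786 -0.3517  0.042 ]
gripTR [ 0.5844 -0.3663  0.042 ]
gripBL [ 0.5308 -0.3704  0.042 ]
gripBR [ 0.5368 -0.3856  0.042 ]
```

View pics/w1c.png

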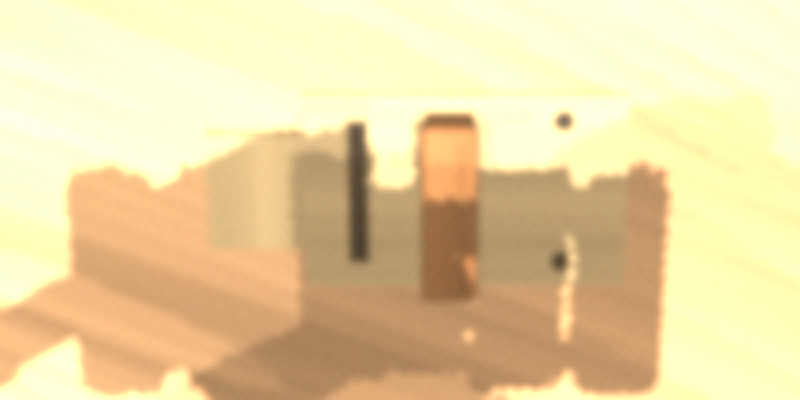

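```bash
python3 - <<'E'
from h import *
c=dict(np.load('last_wrist.npz'));P=lambda X,Y,z:w(c,(X+.5)/4-.5+170,(Y+.5)/4-.5+140,z)
tip=P(207,192,.006);tail=P(627,192.5,.006);e=tip-tail;L=np.linalg.norm(e);yaw=np.arctan2(e[1],e[0])
print(tip,tail,L,yaw,'width',np.linalg.norm(P(400,98,.006)-P(400,287,.006)))
mid=(tip+tail)/2; print('mid',mid,'grip from mid',mid-10e-3*e/L)
g=[P(x,y,.042) for x,y in[(422,125),(476,125),(476,298),(422,298)]];g0=np.mean(g,0);print('grip',g0,np.linalg.norm(g[0]-g[3]),np.linalg.norm(g[0]-g[1]))
E
```

```text
[ 0.5281402  -0.29966502  0.006     ] [ 0.57593475 -0.42054519  0.006     ] 0.12998590932411744 1.9473203781013848 width 0.059468373550827194
mid [ 0.55203747 -0.36010511  0.006     ] grip from mid [ 0.55571438 -0.36940459  0.006     ]
grip [ 0.55670573 -0.36871825  0.042     ] 0.04946474245147048 0.014818476927456803
```

```bash
python3 - <<'E'
from h import *
go([.5562,-.369,.012],down(1.947-np.pi/2))
E
```

```text
travel [0.0013, 0.0039, 0.1989] dr [-0.06, -0.04, 0.2]
```

Emit:
{"op": "arm_command", "data": {"fingers": [-0.3,-0.3,-0.3,-0.3,-0.3,-0.3,-0.3,-0.3], "travel": [[0.001,0.004,0.035],[0.001,0.004,0.07],[0.001,0.004,0.105],[0.001,0.004,0.14],[0.001,0.004,0.165],[0.001,0.004,0.185],[0.001,0.004,0.195],[0.001,0.004,0.199]], "dr": [[0,0,0.2],[0,0,0.2],[0,0,0.2],[0,0,0.2],[0,0,0.2],[0,0,0.2],[0,0,0.2],[0,0,0.2]]}}

```text
time: 10.58
tool_pos: [0.5558, -0.3685, 0.0107]
tool_rot: [-3.139, 0.001, 0.377]
contact_force: [-0.0, -1.4, 0.1]
opening: 0.0597
grip_force: 0.0
```

Emit:
{"op": "arm_command", "data": {"fingers": [1,1,1,1,1,1,1,1], "travel": [[0,0,0],[0,0,0],[0,0,0],[0,0,0],[0,0,0],[0,0,0],[0,0,0],[0,0,0]], "dr": [[0,0,0],[0,0,0],[0,0,0],[0,0,0],[0,0,0],[0,0,0],[0,0,0],[0,0,0]], "squeeze": 30}}

```text
time: 11.25
tool_pos: [0.5564, -0.3704, 0.0127]
tool_rot: [3.141, -0.001, 0.376]
contact_force: [-0.3, -0.4, 1.7]
opening: 0.0155
grip_force: 30.0
```

```bash
python3 - <<'E'
from h import *
p,R,s=cur();print(p,s['tool_rot'],s['opening'],s['grip_force'],s['time'])
e=np.array([np.cos(1.947),np.sin(1.947),0]);m=np.array([.55204,-.3601,0])-.01*e
print('tool - grip along,across',(p-m)@e,(p-m)@[-e[1],e[0],0])
E
```

```text
[ 0.5563508  -0.37040431  0.01271372] [ 3.14074729e+00 -8.42788648e-04  3.75856681e-01] 0.015519520404920734 30.000687539577484 11.25
tool - grip along,across -0.0011674445878871685 -0.00022360140193128716
```

```bash
cat >> h.py <<'E'
def tp(tip,a,yoff=0):
    D=deckR();T=D@Ro.from_euler('y',a).as_matrix()
    p=O+D@np.array(tip)+T@np.array([-.075,0,.0127]);return p,np.c_[-T[:,1],-T[:,0],-T[:,2]]
def tipnow():
    p,R,s=cur();D=deckR();T=np.c_[-R[:,1],-R[:,0],-R[:,2]];q=lambda l:np.round((p+T@(np.array(l)-[-.01,0,.0127])-O)@D,4)
    print('tip',q([.065,0,0]),'tail',q([-.065,0,0]),'rel rot',np.round(Ro.from_matrix(D.T@T).as_rotvec(),3),'F',np.round(np.array(s['contact_force'])@D,1),s['opening'],s['time'])
E
python3 - <<'E'
from h import *
c=snap('top')
cv2.imwrite('pics/p2.png',cv2.resize(c['color'][170:270,205:345],None,fx=5,fy=5,interpolation=cv2.INTER_CUBIC))
p0,R0,_=cur();p1=p0+[0,0,.16]
b,Rb=tp([-.06,-.001,.09],.09);print(b);go(b,Rb,p1,R0)
E
```

```text
[ 0.54093037 -0.00403853  0.12868254]
 travel [0.1201, -0.3465, 0.0438] dr [2.8, 0.84, 36.07]
```

View pics/p2.png

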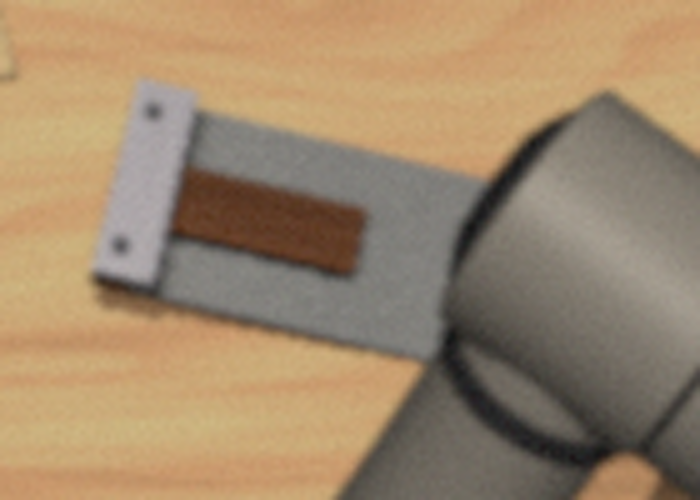

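The blank sits squarely under the lip's edge. Its lower end corners are at (365,208) and (355,273), and its upper end meets the lip at (186,170) and (172,236). I'll compute its offset and lift the template.

```bash
python3 - <<'E'
from h import *
c=dict(np.load('last_top.npz'));D=deckR();R=c['R'];o=-R.T@c['t']
for x,y in [(186,170),(172,236),(365,208),(355,271)]:
    u=(x+.5)/5-.5+205;v=(y+.5)/5-.5+170;d=R.T@np.array([(u-c['cx'])/c['fx'],(v-c['cy'])/c['fy'],1])
    s=(.02-(o-O)@D[:,2])/(d@D[:,2]);print(np.round((o+s*d-O)@D,4))
E
```

```text
[-0.0175 -0.018   0.02  ]
[-0.0185  0.0269  0.02  ]
[-0.1374 -0.0212  0.02  ]
[-0.1398  0.0215  0.02  ]
```

Emit:
{"op": "arm_command", "data": {"fingers": [1,1,1,1,1,1,1,1], "travel": [[0,0,-0.01],[0,0,-0.035],[0,0,-0.07],[0,0,-0.105],[0,0,-0.14],[0.01,-0.03,-0.155],[0.022,-0.065,-0.155],[0.034,-0.1,-0.155]], "dr": [[0,0,0],[0,0,0],[0,0,0],[0,0,0],[0,0,2],[0,0,7],[0,0,12],[0,0,17]]}}

```text
time: 11.97
tool_pos: [0.5512, -0.2645, 0.1695]
tool_rot: [3.139, -0.004, 0.073]
contact_force: [0.7, 1.0, -0.8]
opening: 0.0157
grip_force: 30.0
```

```bash
python3 - <<'E'
from h import *
p0,R0,s=cur();print(p0,s['opening'],s['tool_rot'])
b,Rb=tp([-.06,-.001,.09],.09);go(b,Rb)
E
```

```text
[ 0.55118863 -0.26454615  0.16948853] 0.015659996370328767 [ 3.13921217 -0.00372195  0.07311052]
 travel [0.0086, -0.2607, 0.0402] dr [2.94, 0.23, 18.73]
```

```bash
cat > seg.py <<'E'
from h import *
c=dict(np.load('last_top.npz'));D=deckR();R=c['R'];o=-R.T@c['t']
k=4;im=cv2.resize(c['color'][170:270,205:345],None,fx=k,fy=k,interpolation=cv2.INTER_CUBIC).astype(int)
v,u=np.mgrid[:im.shape[0],:im.shape[1]];u=(u+.5)/k-.5+205;v=(v+.5)/k-.5+170
d=np.stack([(u-c['cx'])/c['fx'],(v-c['cy'])/c['fy'],np.ones_like(u)],-1)@R
def deck(z):
    s=(z-(o-O)@D[:,2])/(d@D[:,2]);return (o+s[...,None]*d-O)@D
q=deck(.02);rb=im[...,2]-im[...,0]
def fit(q,m,x0,x1,yl):
    m=m&(q[...,0]>x0)&(q[...,0]<x1)&(abs(q[...,1])<yl);x,y=q[m][:,0],q[m][:,1];B=np.linspace(x0,x1,13);r=[]
    for a,b in zip(B,B[1:]):
        i=(x>=a)&(x<b)
        if i.any(): r.append(((a+b)/2,y[i].min(),y[i].max()))
    r=np.array(r);print('lo',np.polyfit(r[:,0],r[:,1],1),'hi',np.polyfit(r[:,0],r[:,2],1),'width',np.mean(r[:,2]-r[:,1]))
fit(q,(rb>25),-.13,-.03,.045)
q0=deck(0);g=(abs(rb)<25)|((abs(q0[...,1])<.04));fit(q0,g,-.17,-.03,.1)
E
python3 seg.py
```

```text
lo [ 0.00200284 -0.02095498] hi [-0.00030373  0.02462227] width 0.045761776097324715
lo [-0.00556227 -0.06393109] hi [0.00629523 0.06669256] width 0.12943789921312437
```

Emit:
{"op": "arm_command", "data": {"fingers": [1,1,1,1,1,1,1,1], "travel": [[0.001,-0.035,0],[0.002,-0.07,0],[0.004,-0.105,0],[0.005,-0.14,0.01],[0.006,-0.175,0.02],[0.007,-0.21,0.03],[0.008,-0.24,0.04],[0.009,-0.26,0.04]], "dr": [[0.4,0,3],[0.8,0,6],[1.2,0,9],[1.6,0.1,12],[2,0.1,15],[2.4,0.2,17],[2.9,0.2,18.7],[2.9,0.2,18.7]]}}

```text
time: 12.63
tool_pos: [0.5377, -0.0021, 0.1261]
tool_rot: [-3.091, 0.008, -0.247]
contact_force: [-0.7, -0.3, -1.8]
opening: 0.0158
grip_force: 30.0
```

```bash
python3 - <<'E'
from h import *
tipnow()
b,Rb=tp([-.05,0,.035],.09);go(b,Rb)
c=snap('wrist','w2')
cv2.imwrite('pics/s2.png',cv2.resize(snap('scene')['color'][160:290,190:360],None,fx=4.5,fy=4.5,interpolation=cv2.INTER_CUBIC))
E
```

```text
tip [-0.0593  0.0032  0.0873] tail [-0.1887  0.0024  0.0989] rel rot [0.008 0.089 0.006] F [-0.7  0.6 -1.7] 0.015809386656386648 12.6333
 travel [0.0031, -0.0139, 0.0512] dr [-0.05, 0.46, 0.35]
```

View pics/w2.png

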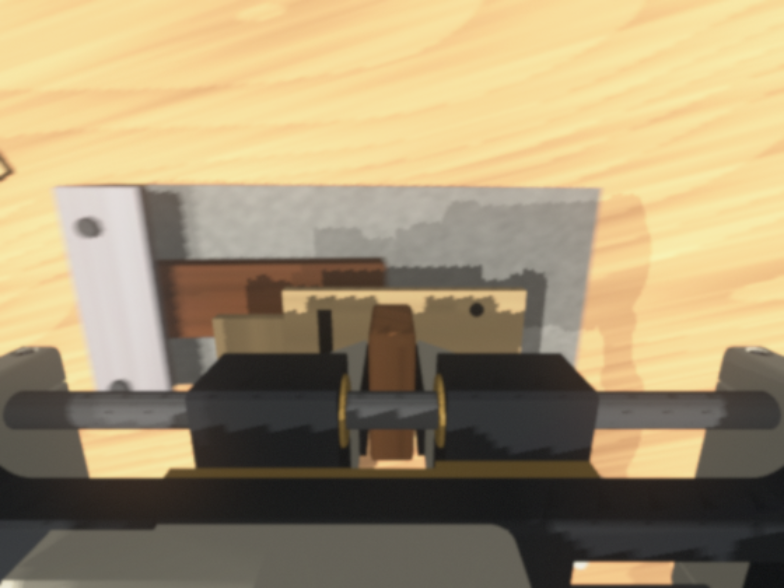

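The template hangs level over the ramp with its tongue at (240,340), pointing at the lip. The blank's far edge is at y≈259, the deck's far edge at y≈186, and the template's far edge at y≈290.

```bash
python3 - <<'E'
from h import *
c=dict(np.load('last_wrist.npz'));D=deckR();R=c['R'];o=-R.T@c['t']
def Q(x,y,z):
    u=(x+.5)/1.4-.5;v=(y+.5)/1.4-.5;d=R.T@np.array([(u-c['cx'])/c['fx'],(v-c['cy'])/c['fy'],1])
    s=(z-(o-O)@D[:,2])/(d@D[:,2]);return np.round((o+s*d-O)@D,4)
print('deck far',Q(250,187,0),Q(500,188,0),'foot',Q(600,190,0))
print('blank far',Q(180,260,.02),Q(370,259.5,.02),'low end',Q(384,270,.02))
print('tmpl far',Q(300,290,.098),Q(510,290,.103),'tail',Q(526,300,.104),'tip',Q(214,335,.0933))
E
```

```text
deck far [-0.0569 -0.0649 -0.    ] [-0.2102 -0.0649  0.    ] foot [-0.2763 -0.0638 -0.    ]
blank far [-0.0191 -0.0251  0.02  ] [-0.1273 -0.0242  0.02  ] low end [-0.1357 -0.0177  0.02  ]
tmpl far [-0.096  -0.0275  0.098 ] [-0.1818 -0.0273  0.103 ] tail [-0.1887 -0.0231  0.104 ] tip [-0.0585 -0.0071  0.0933]
```

Emit:
{"op": "arm_command", "data": {"fingers": [1,1,1,1,1,1,1,1], "travel": [[0.003,0,0],[0.003,-0.005,0.01],[0.003,-0.01,0.02],[0.003,-0.014,0.03],[0.003,-0.014,0.04],[0.003,-0.014,0.046],[0.003,-0.014,0.05],[0.003,-0.014,0.05]], "dr": [[0,0.4,0.3],[0,0.4,0.3],[0,0.4,0.3],[0,0.4,0.3],[0,0.4,0.3],[0,0.4,0.3],[0,0.4,0.3],[0,0.4,0.3]]}}

```text
time: 13.4
tool_pos: [0.5456, 0.0103, 0.0767]
tool_rot: [-3.092, -0.001, -0.253]
contact_force: [-0.1, 0.2, -1.3]
opening: 0.0158
grip_force: 30.0
```

```bash
python3 - <<'E'
from h import *
tipnow()
E
```

```text
tip [-0.0524 -0.0019  0.0364] tail [-0.1818 -0.002   0.0481] rel rot [-0.     0.09   0.001] F [ 0.   0.1 -1.4] 0.0157694948204489 13.4
```

```bash
python3 - <<'E'
from h import *
b,Rb=tp([-.045,-.0015,.0235],.09);go(b,Rb)
E
```

```text
travel [-0.0004, -0.0085, 0.0122] dr [0.0, -0.03, 0.05]
```

Emit:
{"op": "arm_command", "data": {"fingers": [1,1,1,1,1,1], "travel": [[0,-0.003,0.004],[0,-0.005,0.007],[0,-0.007,0.01],[0,-0.0085,0.012],[0,-0.0085,0.012],[0,-0.0085,0.012]], "dr": [[0,0,0],[0,0,0],[0,0,0],[0,0,0],[0,0,0],[0,0,0]]}}

```text
time: 13.9
tool_pos: [0.5486, 0.0194, 0.0665]
tool_rot: [-3.091, -0.003, -0.252]
contact_force: [-0.3, 0.1, 0.6]
opening: 0.0157
grip_force: 30.0
```

```bash
python3 - <<'E'
from h import *
tipnow()
c=snap('scene');cv2.imwrite('pics/s3.png',cv2.resize(c['color'][180:280,200:350],None,fx=5,fy=5,interpolation=cv2.INTER_CUBIC))
b,Rb=tp([-.045,-.0015,.021],.09);go(b,Rb)
E
```

```text
tip [-0.0443 -0.0024  0.025 ] tail [-0.1738 -0.0026  0.0366] rel rot [-0.003  0.09   0.002] F [0.1 0.3 0.6] 0.015747721754998327 13.9
 travel [-0.0011, 0.0002, 0.0041] dr [-0.01, -0.17, 0.08]
```

View pics/s3.png

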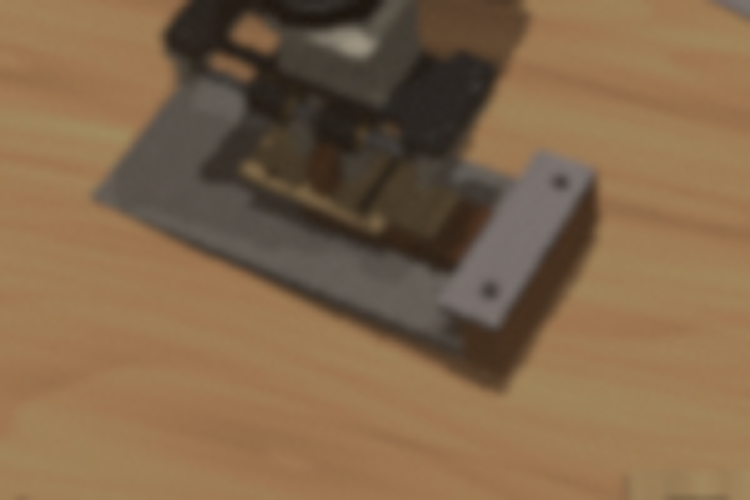

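The tongue's end, at about (450,230), hovers in line just above the blank, short of the lip. I'll lower it to a light touch.

Emit:
{"op": "arm_command", "data": {"fingers": [1,1,1,1,1,1], "travel": [[-0.001,0,0.001],[-0.001,0,0.002],[-0.001,0,0.003],[-0.001,0,0.004],[-0.001,0,0.004],[-0.001,0,0.004]], "dr": [[0,0,0],[0,0,0],[0,0,0],[0,0,0],[0,0,0],[0,0,0]]}}

```text
time: 14.45
tool_pos: [0.5476, 0.0196, 0.0624]
tool_rot: [-3.091, -0.003, -0.253]
contact_force: [0.5, 0.5, -0.0]
opening: 0.0155
grip_force: 30.0
```

```bash
python3 - <<'E'
from h import *
tipnow()
b,Rb=tp([-.018,-.0015,.0215],.09);go(b,Rb)
b,Rb=tp([-.003,-.0015,.0215],.09);go(b,Rb)
E
```

```text
tip [-0.0449 -0.0014  0.0209] tail [-0.1744 -0.0016  0.0326] rel rot [-0.002  0.09   0.001] F [ 0.6 -0.4 -0.1] 0.015508792533092508 14.45
 travel [0.0, -0.0268, -0.003] dr [-0.01, -0.14, 0.07]
 travel [0.0001, -0.0417, -0.0043] dr [-0.01, -0.14, 0.07]
```

Emit:
{"op": "arm_command", "data": {"fingers": [1,1,1,1,1,1,1,1], "travel": [[0,-0.006,-0.0005],[0,-0.012,-0.001],[0,-0.018,-0.0017],[0,-0.023,-0.0022],[0,-0.028,-0.0028],[0,-0.033,-0.0033],[0,-0.036,-0.0036],[0,-0.036,-0.0036]], "dr": [[0,0,0],[0,0,0],[0,0,0],[0,0,0],[0,0,0],[0,0,0],[0,0,0],[0,0,0]]}}

```text
time: 15.12
tool_pos: [0.5568, 0.055, 0.068]
tool_rot: [-3.091, -0.003, -0.252]
contact_force: [0.2, -0.7, -1.4]
opening: 0.0161
grip_force: 30.0
```

```bash
python3 - <<'E'
from h import *
tipnow()
b,Rb=tp([0,-.0015,.0215],.09);go(b,Rb)
E
```

```text
tip [-0.0079 -0.0014  0.0214] tail [-0.1374 -0.0017  0.033 ] rel rot [-0.003  0.09   0.002] F [-0.8 -0.4 -1.3] 0.016097554534266662 15.1167
 travel [0.0, -0.0079, -0.0008] dr [-0.02, -0.17, 0.12]
```

No contact with the lip, and the tongue is under it. Now I ease it in until it touches the stop.

Emit:
{"op": "arm_command", "data": {"fingers": [1,1,1,1,1,1,1,1], "travel": [[0,-0.001,0],[0,-0.002,-0.0002],[0,-0.003,-0.0003],[0,-0.004,-0.0004],[0,-0.005,-0.0005],[0,-0.006,-0.0006],[0,-0.007,-0.0007],[0,-0.007,-0.0007]], "dr": [[0,0,0],[0,0,0],[0,0,0],[0,0,0],[0,0,0],[0,0,0],[0,0,0],[0,0,0]]}}

```text
time: 15.78
tool_pos: [0.5584, 0.0612, 0.0689]
tool_rot: [-3.091, -0.003, -0.253]
contact_force: [-0.5, 0.4, -0.3]
opening: 0.016
grip_force: 30.0
```

```bash
python3 - <<'E'
from h import *
tipnow()
p0,R0,_=cur()
for a in (.06,.03,.0): b,Rb=tp([-.002,-.0015,.0207],a);go(b,Rb)
E
```

```text
tip [-0.0015 -0.0014  0.0214] tail [-0.1309 -0.0016  0.0331] rel rot [-0.003  0.09   0.001] F [ 0.2  0.6 -0.3] 0.016019398574421237 15.7833
 travel [0.0, 0.0008, 0.003] dr [1.7, -0.16, 0.08]
 travel [0.0, 0.0011, 0.0053] dr [3.42, -0.15, 0.08]
 travel [-0.0, 0.0013, 0.0076] dr [5.14, -0.15, 0.09]
```

Emit:
{"op": "arm_command", "data": {"fingers": [1,1,1,1,1,1,1,1], "travel": [[0,0.0004,0.0015],[0,0.0006,0.003],[0,0.0006,0.004],[0,0.0006,0.0053],[0,0.0006,0.0065],[0,0.0006,0.0076],[0,0.0006,0.008],[0,0.0006,0.008]], "dr": [[0.9,0,0],[1.7,-0.1,0],[2.6,-0.1,0],[3.4,-0.1,0],[4.3,-0.1,0],[5.1,-0.1,0],[5.1,-0.1,0],[5.1,-0.1,0]]}}

```text
time: 16.45
tool_pos: [0.5582, 0.0605, 0.0607]
tool_rot: [-3.002, -0.001, -0.253]
contact_force: [0.1, 0.2, -1.1]
opening: 0.0159
grip_force: 30.0
```

```bash
python3 - <<'E'
from h import *
tipnow()
E
```

```text
tip [-0.0019 -0.0014  0.02  ] tail [-0.1319 -0.0015  0.0201] rel rot [-0.001  0.001  0.001] F [ 0.1 -0.  -1.1] 0.015881701480102955 16.45
```

Emit:
{"op": "arm_command", "data": {"fingers": [1,1,1,1,1,1], "travel": [[0,0,0.0004],[0,0,0.0008],[0,0,0.0012],[0,0,0.0012],[0,0,0.0012],[0,0,0.0012]], "dr": [[0,0,0],[0,0,0],[0,0,0],[0,0,0],[0,0,0],[0,0,0]]}}

```text
time: 16.95
tool_pos: [0.5585, 0.0608, 0.0606]
tool_rot: [-3.003, -0.002, -0.252]
contact_force: [-3.9, -2.5, 6.4]
opening: 0.0161
grip_force: 30.0
```

```bash
python3 - <<'E'
from h import *
tipnow()
E
```

```text
tip [-0.0015 -0.0016  0.0198] tail [-0.1315 -0.0018  0.02  ] rel rot [-0.002  0.001  0.002] F [-2.5  3.1  6.9] 0.016050600945021688 16.95
```

Emit:
{"op": "arm_command", "data": {"fingers": [0.3,0.3,0.3,0.3,0.3,0.3], "travel": [[0,0,0],[0,0,0],[0,0,0],[0,0,0],[0,0,0],[0,0,0]], "dr": [[0,0,0],[0,0,0],[0,0,0],[0,0,0],[0,0,0],[0,0,0]]}}

```text
time: 17.45
tool_pos: [0.5583, 0.0611, 0.0596]
tool_rot: [-3.002, -0.001, -0.252]
contact_force: [0.0, -0.9, -0.7]
opening: 0.032
grip_force: 0.0
```

Emit:
{"op": "arm_command", "data": {"fingers": [0.3,0.3,0.3,0.3,0.3,0.3,0.3,0.3], "travel": [[0,0,-0.004],[0,0,-0.015],[0,0,-0.035],[0,0,-0.06],[0,0.02,-0.09],[0,0.05,-0.12],[0,0.09,-0.13],[0,0.12,-0.13]], "dr": [[0,0,0],[0,0,0],[0,0,0],[0,0,0],[0,0,0],[0,0,0],[0,0,0],[0,0,0]]}}

```text
time: 18.12
tool_pos: [0.5251, -0.0743, 0.176]
tool_rot: [-3.004, -0.009, -0.252]
contact_force: [0.8, -0.3, 0.4]
opening: 0.0321
grip_force: 0.0
```

```bash
python3 - <<'E'
from h import *
s=observe();print(s['tool_pos'],s['opening'],s['contact_force'])
c=snap('wrist');d=snap('scene')
a=cv2.resize(c['color'],(560,420));b=cv2.resize(d['color'][180:280,200:350],(560,373),interpolation=cv2.INTER_CUBIC)
cv2.imwrite('pics/f.png',cv2.resize(np.vstack([a[40:260],b]),None,fx=1,fy=1))
E
```

```text
[ 0.52508163 -0.07428547  0.17603671] 0.03211907772427576 [ 0.76148282 -0.34056278  0.35395892]
```

View pics/f.png

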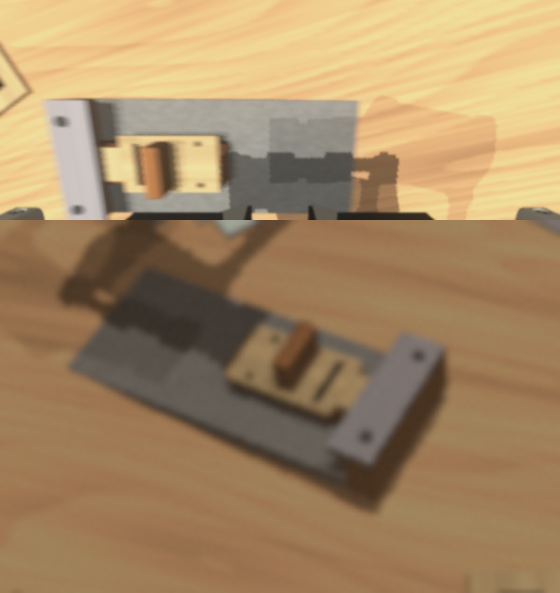

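The template lies flat on the blank with its tongue under the lip and its tail at (222,165) in the wrist half, in line with the ramp. A quick numeric check before I hand in.

```bash
python3 - <<'E'
from h import *
c=dict(np.load('last_wrist.npz'));D=deckR();R=c['R'];o=-R.T@c['t']
def Q(u,v,z):
    d=R.T@np.array([(u-c['cx'])/c['fx'],(v-c['cy'])/c['fy'],1]);s=(z-(o-O)@D[:,2])/(d@D[:,2]);return np.round((o+s*d-O)@D,4)
print('tail corners',Q(221.5,175.5,.026),Q(221.5,233,.026),'shoulder',Q(121,175.5,.026),'lip edge',Q(98,141,.039),'deck',Q(200,140,0))
for v,u in [(200,200),(200,215),(200,130),(180,190),(220,190)]:
    z=float(c['z_map'][v,u]);X=R.T@(np.array([(u-c['cx'])/c['fx']*z,(v-c['cy'])/c['fy']*z,z])-c['t']);print(np.round((X-O)@D,4))
E
```

```text
tail corners [-0.1396 -0.0313  0.026 ] [-0.1366  0.03    0.026 ] shoulder [-0.0384 -0.0311  0.026 ] lip edge [-0.0284 -0.0654  0.039 ] deck [-0.1137 -0.0652  0.    ]
[-0.1163 -0.006   0.0264]
[-0.1312 -0.0054  0.0236]
[-0.0443 -0.0059  0.0264]
[-0.1078 -0.0268  0.0268]
[-0.1045  0.0153  0.027 ]
```

The tail reads about 6 mm low, but the lip edge reads low as well, so that frame was probably taken while the arm was still settling. I'll re-measure with the arm still, using depth.

Emit:
{"op": "arm_command", "data": {"fingers": [0.3,0.3,0.3,0.3], "travel": [[0,0,0],[0,0,0],[0,0,0],[0,0,0]], "dr": [[0,0,0],[0,0,0],[0,0,0],[0,0,0]]}}

```text
time: 18.55
tool_pos: [0.5242, -0.0704, 0.1719]
tool_rot: [-3.002, -0.001, -0.251]
contact_force: [0.1, -0.5, -0.5]
opening: 0.0318
grip_force: 0.0
```

```bash
python3 - <<'E'
from h import *
D=deckR()
for n in ('wrist','top'):
    c=snap(n);R=np.array(c['R']);Z=c['z_map'];v,u=np.mgrid[:420,:560]
    X=(np.stack([(u-c['cx'])/c['fx']*Z,(v-c['cy'])/c['fy']*Z,Z],-1)-c['t'])@R
    q=((X-O)@D)[Z>0]
    for y0,y1 in((-.026,-.02),(.0,.01),(.02,.026)):
        m=(q[:,1]>y0)&(q[:,1]<y1)&(abs(q[:,0])<.3);a=q[m];B=np.arange(-.156,.02,.004)
        if n=='wrist': print(n,y0,[(round(b*1e3),round(1e3*np.median(a[(a[:,0]>=b)&(a[:,0]<b+.004),2]),1)) for b in B if (b<-.116 or b>-.04) and ((a[:,0]>=b)&(a[:,0]<b+.004)).sum()>0])
    f=(abs(q[:,2])<.004)&(q[:,0]>-.3)&(q[:,0]<-.15)&(abs(q[:,1])<.08);print(n,'foot/deck',f.sum(),np.median(q[f,2]) if f.any() else None)
E
```

```text
wrist -0.026 [(-156, np.float64(272.7)), (-152, np.float64(273.0)), (-148, np.float64(274.2)), (-144, np.float64(270.3)), (-140, np.float64(270.4)), (-136, np.float64(244.6)), (-132, np.float64(26.0)), (-128, np.float64(27.1)), (-124, np.float64(27.1)), (-120, np.float64(244.4)), (-40, np.float64(26.4)), (-36, np.float64(26.3)), (-32, np.float64(25.9)), (-28, np.float64(20.0)), (-24, np.float64(20.3)), (-20, np.float64(18.6)), (-16, np.float64(20.9)), (-12, np.float64(20.7)), (-8, np.float64(20.7)), (-4, np.float64(38.6)), (0, np.float64(38.3)), (4, np.float64(39.7)), (8, np.float64(39.5)), (12, np.float64(39.5)), (16, np.float64(39.6))]
wrist 0.0 [(-156, np.float64(0.4)), (-152, np.float64(0.3)), (-148, np.float64(0.6)), (-144, np.float64(0.4)), (-140, np.float64(16.7)), (-136, np.float64(20.2)), (-132, np.float64(25.9)), (-128, np.float64(26.5)), (-124, np.float64(26.5)), (-120, np.float64(26.4)), (-40, np.float64(26.3)), (-36, np.float64(26.4)), (-32, np.float64(26.5)), (-28, np.float64(26.5)), (-24, np.float64(26.4)), (-20, np.float64(26.3)), (-16, np.float64(33.2)), (-12, np.flo
[... 194 characters left out ...]
6, np.float64(0.7)), (-152, np.float64(0.2)), (-148, np.float64(0.2)), (-144, np.float64(0.2)), (-140, np.float64(1.4)), (-136, np.float64(20.2)), (-132, np.float64(26.5)), (-128, np.float64(26.7)), (-124, np.float64(26.3)), (-120, np.float64(26.5)), (-40, np.float64(26.6)), (-36, np.float64(26.8)), (-32, np.float64(26.0)), (-28, np.float64(20.6)), (-24, np.float64(20.8)), (-20, np.float64(20.4)), (-16, np.float64(35.5)), (-12, np.float64(39.3)), (-8, np.float64(39.6)), (-4, np.float64(39.3)), (0, np.float64(39.7)), (4, np.float64(39.5)), (8, np.float64(39.4)), (12, np.float64(39.6)), (16, np.float64(39.6))]
wrist foot/deck 16201 0.00047304203654269705
top foot/deck 163 0.0006043577519733082
```

```bash
python3 -c "
from cell import *
print(hand_in())"
```

```text
the job is handed in; nothing more can be done
None
```

The job is handed in at about 18.6 s; `hand_in()` gave no verdict. My last depth check, with the arm clear, put the blank against the stop in mid-ramp and the template flat on it, in line, with its tongue about 1–2 mm from the stop under the lip.

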